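# Set the microcentrifuge's speed dial and start it

### The job

Set the microcentrifuge's speed and start the run: with a fingertip against the side of its pointer, push the large dial on the control panel round clockwise until the pointer lines up with the one long line of its scale, then press the start button fully down and let it come up again. Push the dial only, never pinch its pointer between the fingers. Do not start at a wrong speed, and leave the small time dial and the things lying on the bench as they are.

Things in the scene. Friction and masses are not known exactly. Their poses are not given: they have to be found in the camera images.
- centrifuge: White bench microcentrifuge, fixed, 312 mm deep (x), 280 mm wide (y), 159 mm high over its closed lid. Origin: on the bench under its centre. Its front faces its own -x (towards the robot); +y is the left of a person facing the front. The closed lid covers the rear half.
- panel: Blue control panel, the machine's front half, 142 x 262 mm, 104 mm above the bench at its middle (origin, on the surface). z: out of the panel, 12 deg off vertical, leaning to the front; x: up its slope, away from the front; y: left. Large speed dial at the right, small time dial left, start button between, nearer the front. The lid behind is 39 mm higher and begins 82 mm behind the dial's axis.
- speed_axis (a point): Point on the panel surface on the axis of the large speed dial; axes as the panel's. The black dial: round skirt of radius 35 mm, top 5 mm above this point along z; on it a hub (radius 13, top 21 mm) and one pointer from the hub out to 34 mm radius, 15 mm wide at the hub, 11 mm at the tip, sides upright, top 23 mm. White line along the pointer's top and nose.
- speed (a joint): Angle of the large dial, rad, 0 to 4.712, growing clockwise from above; it starts at 0.35 to 1.9 and must reach 3.299 (the long line). The pointer's direction in the panel frame, from x towards y, is 2.356 minus this value. Needs 0.05 N m to turn (1.5 N near the tip); stays where it is left.
- speed_tip (a point): End of the large dial's pointer, at its top, 34 mm from the axis.
- long_line (a point): Inner end of the long line of the large dial's scale, to the dial's upper right, 38.5 mm from the axis. The scale: eleven black lines on white, 27 deg apart, from lower left over the top to lower right, each 1.5 mm wide, 38.5 to 45 mm from the axis; the long one, the eighth clockwise, is 3 mm wide and reaches 53 mm.
- start (a joint): Travel of the start button, m: 0 up, 0.004 fully down. A spring returns it: 1.5 N to begin, 5 N fully down.
- start_top (a point): Centre of the top of the start button, a grey round cap of radius 11.5 mm standing 11 mm above the panel, 8 mm above its fixed bezel of radius 14.5 mm; pressed into the panel (along the panel's -z; straight down works too). 93 mm from the speed dial's axis.
- time (a joint): Angle of the small time dial, rad, 0 to 4.712; may stand anywhere and is not to be turned.
- time_tip (a point): End of the small time dial's pointer, at its top, 24.5 mm from that dial's axis, which lies 159 mm left of the speed dial's axis. Its skirt has a radius of 25 mm.
- tipbox: Loose pipette tip box, blue with clear lid, 85 x 120 x 64 mm, on the bench left of the centrifuge. Origin: centre of underside.
- tuberack: Loose orange microtube rack, 70 x 130 x 41 mm, on the bench right of the centrifuge. Origin: centre of underside.
- buffer: Loose glass bottle with blue cap, 60 mm across, 115 mm high, on the bench right of the centrifuge. Origin: centre of underside.
- phonecase: Loose red phone wallet, 150 x 80 x 13 mm, lying on the bench left of the centrifuge. Origin: centre of underside.

How it is judged:
By the outcome, as a careful person would: the job done as asked, in the order asked, and still so for the second after the job is handed in, with the robot touching nothing.
It also fails if it takes over 58 s, if anything falls off the work surface, if the arm or the gripper's body presses on something with over 40 N, if the wrist force passes 120 N, or if a joint passes its speed limit or range.

### The arm

A 6-joint arm with a two-finger parallel gripper is mounted at the origin on the work surface. World frame = base frame: x ahead of the robot, y to its left, z up, the work surface at z = 0. Lengths are in mm, angles in degrees, forces in N, time in s.
With the tool pointing down it reaches from about 350 to 850 mm from the base axis. Payload 8.1 kg.
Tool frame: the origin (TCP) lies at the very end of the fingers, on their centre line; the grasp point (between the pads) lies 19 mm behind it; z points along the fingers, y is the line along which they close (so a half turn about z gives the same grasp; the last joint's range is limited). The gripper opens to 85 mm and grips with 20 to 120 N. Pads are 22 mm wide; open, the fingers measure 114 mm over their backs; the gripper's body (76 mm by 85 mm) begins 54 mm behind the grasp point. The pads swing forward as they close: fully open they stand 13 mm farther back than shut.
Start: joints at [70.394, 7.471, 85.268, -0, 87.261, -4.893], TCP at [152.37, 580.335, 231.292] pointing down, gripper open.
Joint ranges: [-169.43, 169.43], [-51.17, 129.36], [1.28, 143.12], [-76.62, 256.62], [0, 156.53], [-152.29, 152.29]. Speed limits (degrees/s): [136.94, 136.94, 159.86, 180, 180, 180].

### API

Orientations are given as [roll, pitch, yaw] about the fixed x, y, z axes, in that order (R = Rz(yaw) Ry(pitch) Rx(roll)).
In Python, from bench import sense, eyes, job, models gives the robot as it stands. The module is installed in compiled form; this text tells all that it offers.
- The arm moves only by the tool apply_moves, never from a script. Its argument "rows" is a list of rows, each a list of 6 numbers: the shift along the tool's x, y, z in mm, then the turn, a rotation vector about the tool's x, y, z in rad. In form: [[dx, dy, dz, rx, ry, rz], ...]. A call has exactly 5 rows; each row shifts and turns the commanded pose from where the row before left it, along the tool's axes as they then stand; what a row does not reach is not made up. A row lasts 1/8 s, in which the tool goes at most 62.5 mm and 10.7 degrees, less where a joint would pass 70% of its speed; a pose out of reach is approached as far as the arm can. A call is refused whole if a number of a shift passes 62.5 or a number of a turn 0.188, either way. A call with a gripper value outside its range is refused whole. "fingers" is the finger opening in mm, from 0 to 85.4, set as the call begins (left out, the last holds). The fingers move at their own pace and stop on an object; "grip_force" is the grip in N (left out, the last holds). Time passes only in rows, so rows that do not move let the fingers close, or fill a call up. It gives the time, the measured TCP pose, the force, the opening and the grip force at its end, in the units of the state.
- sense(): the state, without advancing time (a new reading comes with each control period).
- eyes.snapshot(name): name is "side" or "top" or "wrist"; returns (picture, depth): 384x512x3 uint8, red, green, blue; 384x512 float32, mm along the optical axis (not along the pixel's ray), 0 where there is no reading.
- eyes.get_calibration(name): a dict with "intrinsics" (3x3 intrinsics, pixels), "R" (3x3) and "t" (3): a world point X has camera coordinates R X + t; the wrist camera has in their place "mount" (4x4, takes a point from camera to tool coordinates, whose origin is the TCP and whose axes are the flange's). Camera axes: x right, y down, z forward; pixel columns grow to the right and rows downward; lengths in mm; the calibration is good to about 2 mm. A picture is of the moment at which its call begins: read the wrist's pose just before it. get_calibration takes no time and is no camera call.
- job.hand_in(): hands the job in; it is judged then, once.
Trained networks look in the newest picture that a camera, given by its name, has taken for a name from the list of things; names that differ only in an ending like _2 or _b are one class to them, and where a whole thing is asked for, a point or a joint stands for the part that bears it (a point fixed in the world has none). Each returns a list of dicts, best first, with "confidence" (0 to 1); they miss things now and then, are a little off and sometimes report something else, mostly with a low value. They report only what shows in the picture. A call takes as long as a camera call.
- models.boxes_of(name, camera): "xyz" ([x, y, z] in mm, in world coordinates, good to about 4 mm: the middle of the surface that is visible of it).
- models.cut_out(name, camera): "pixels" (384x512 bool, what is visible of it).
- models.place_of(name, camera): "xyz" ([x, y, z] in mm, in world coordinates, good to about 4 mm: a listed point, or the origin of a listed thing).
The state is a dict: "time": time; "joint_pos": joint angles; "qd": joint speeds; "joint_efforts": joint torques, N m; "tool_pos": TCP position; "tcp_rot": TCP orientation; "ft_force": force on the tool from outside, world axes, zero at the start; "wrist_torque": the same for the moment, N m; "finger_gap": finger opening in mm; "grip_force": force on a finger pad.
Only numpy, scipy, OpenCV 4.12 (cv2) and the standard library are available. Lean on these libraries where they do the work, as an engineer would, in place of code of your own. Each camera call takes 0.05 s, during which the arm holds its last target. There are 200 camera calls.

## Working session

There is one attempt and no reset: what is moved stays moved. The work goes in short steps, Python scripts to look and compute and a tool call to move; the robot and the scene stay as the last step left them, time stands still between calls to the robot, and variables do not carry over. Pictures are saved under pics/ and viewed, at most 10 in all, crops included, and the job is handed in when it is done.

Besides the shell and the picture viewer there is one more tool, called after "Request:" as name(argument=value, ...), one argument or row to a line, values as JSON. apply_moves: Moves the arm, as the interface text tells. Its arguments: {"type":"object","properties":{"rows":{"type":"array"},"fingers":{"type":"number"},"grip_force":{"type":"number"}},"required":["rows"]}

```bash
mkdir -p pics; cat > h.py <<'E'
import numpy as np,cv2
from bench import sense,eyes,job,models
from scipy.spatial.transform import Rotation as Ro
def save(n,p): cv2.imwrite(f'pics/{n}.png',p[:,:,::-1])
def Rt():
    s=sense(); return Ro.from_euler('xyz',s['tcp_rot'],degrees=True).as_matrix(),np.array(s['tool_pos'])
E
python3 - <<'E'
from h import *
s=sense();print(s['time'],s['tool_pos'],s['tcp_rot'])
for c in ['top','side']:
    p,d=eyes.snapshot(c);save(c,p);
    for n in ['centrifuge','panel','speed_axis','speed_tip','long_line','start_top','time_tip']:
        r=models.place_of(n,c);print(c,n,[(np.round(q['xyz'],1),round(q['confidence'],2)) for q in r[:2]])
print(eyes.get_calibration('wrist'))
p=cv2.imread('pics/top.png');q=cv2.imread('pics/side.png');cv2.imwrite('pics/both.png',np.vstack([p,q])[:, :]) if 0 else None
E
```

```text
0.0 [152.17787495 579.79970024 230.24000453] [-1.79892576e+02 -8.54156335e-03  1.65288536e+02]
top centrifuge [(array([641.7,  32.3,   3. ]), 0.63), (array([ 553.7, -203.7,   -0.8]), 0.51)]
top panel [(array([561.2,  45.9, 105.5]), 0.67)]
top speed_axis []
top speed_tip [(array([5.619e+02, 3.000e-01, 1.385e+02]), 0.68), (array([642.6,  28.2,   4.8]), 0.52)]
top long_line [(array([565. , -62.2, 111.1]), 0.71)]
top start_top [(array([529.9,  65. , 106.7]), 0.39)]
top time_tip [(array([572.1, 106.9, 132.5]), 0.83), (array([529.5, 299.8,  -4.1]), 0.38)]
side centrifuge [(array([640. ,  27.7,  -3.1]), 0.88)]
side panel [(array([559.6,  46.2, 107.1]), 0.85), (array([ 4.459e+02, -1.983e+02, -4.000e-01]), 0.19)]
side speed_axis [(array([545.9, -31.7, 106.6]), 0.66)]
side speed_tip [(array([562.5,   1. , 135.5]), 0.84)]
side long_line [(array([562.6, -64. , 110.8]), 0.96)]
side start_top [(array([529.9,  68.4, 113. ]), 0.46)]
side time_tip []
{'intrinsics': array([[278.434714  ,   0.        , 250.2519386 ],
       [  0.        , 278.434714  , 192.60085099],
       [  0.        ,   0.        ,   1.        ]]), 'mount': array([[ 2.30623827e-03, -9.49457546e-01, -3.13887001e-01,
         8.02804650e+01],
       [ 9.99995807e-01,  1.63989451e-03,  2.38690476e-03,
        -1.82752014e-01],
       [-1.75152317e-03, -3.13891190e-01,  9.49457347e-01,
        -1.42918656e+02],
       [ 0.00000000e+00,  0.00000000e+00,  0.00000000e+00,
         1.00000000e+00]])}
```

View pics/top.png

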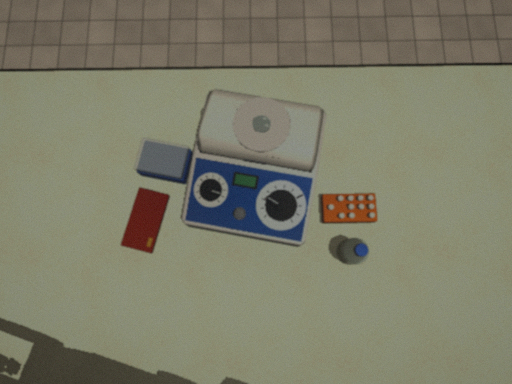

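Request:
apply_moves(
  rows=[
    [-27.5,-31.7,-1,0,0,0],
    [-27.5,-31.7,-1,0,0,0],
    [-27.5,-31.7,-1,0,0,0],
    [-27.5,-31.7,-1,0,0,0],
    [-27.5,-31.7,-1,0,0,0],
  ],
  fingers=0,
  grip_force=20,
)

```text
time: 1.42
tool_pos: [245.6, 391.0, 236.5]
tcp_rot: [180.0, 0.0, 165.3]
ft_force: [-0.2, -0.3, -0.6]
finger_gap: -0.0
grip_force: 0.0
```

Request:
apply_moves(
  rows=[
    [-27.5,-31.7,-1,0,0,0],
    [-27.5,-31.7,-1,0,0,0],
    [-27.5,-31.7,-1,0,0,0],
    [-27.5,-31.7,-1,0,0,0],
    [-27.5,-31.7,-1,0,0,0],
  ],
)

```text
time: 2.05
tool_pos: [338.3, 202.7, 241.6]
tcp_rot: [180.0, 0.0, 165.3]
ft_force: [0.1, 0.8, 0.5]
finger_gap: 0.2
grip_force: 0.0
```

Request:
apply_moves(
  rows=[
    [-27.5,-31.7,-1,0,0,0],
    [-27.5,-31.7,-1,0,0,0],
    [-27.5,-31.7,-1,0,0,0],
    [-27.5,-31.7,-1,0,0,0],
    [-27.5,-31.7,-1,0,0,0],
  ],
)

```text
time: 2.68
tool_pos: [431.1, 14.3, 246.6]
tcp_rot: [180.0, 0.0, 165.3]
ft_force: [1.1, -0.1, 0.0]
finger_gap: -0.1
grip_force: 0.0
```

```bash
cat >> h.py <<'E'
C=eyes.get_calibration('wrist')
def look(n,names=()):
    R,t=Rt(); p,d=eyes.snapshot('wrist'); save(n,p); np.savez(f'pics/{n}.npz',R=R,t=t,d=d,p=p)
    for m in names:
        r=models.place_of(m,'wrist');print(m,[(np.round(q['xyz'],1),round(q['confidence'],2)) for q in r[:2]])
    return p,d,R,t
def world(uv,d,R,t):  # pixels (n,2) -> world
    uv=np.atleast_2d(uv).astype(int); z=d[uv[:,1],uv[:,0]]
    c=np.linalg.inv(C['intrinsics'])@np.c_[uv,np.ones(len(uv))].T*z
    return (R@(C['mount'][:3,:3]@c+C['mount'][:3,3:])).T+t
E
python3 - <<'E'
from h import *
s=sense();print(s['time'],s['tool_pos'],s['tcp_rot'],s['finger_gap'])
look('w1',['panel','speed_axis','speed_tip','long_line','start_top','time_tip'])
E
```

```text
2.675 [431.12785916  14.30753668 246.63502625] [1.79983724e+02 4.99457358e-02 1.65280827e+02] -0.07894145389722827
panel [(array([558.7,  42.2, 102.5]), 0.95)]
speed_axis [(array([ 443.2, -192. ,   -1.2]), 0.53), (array([ 6.730e+02,  2.538e+02, -6.000e-01]), 0.45)]
speed_tip []
long_line []
start_top [(array([530.6,  64.4, 104.1]), 0.68)]
time_tip [(array([571.7, 105. , 130. ]), 0.57)]
```

View pics/w1.png

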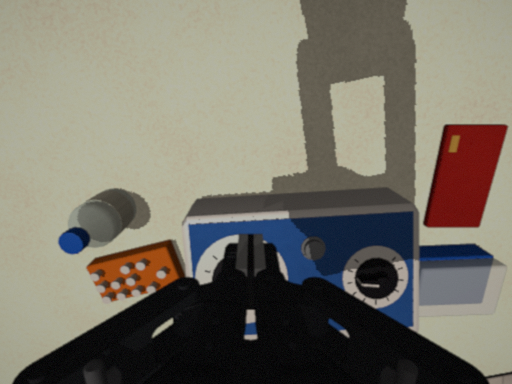

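Request:
apply_moves(
  rows=[
    [-22,6,0,0,0,0],
    [-22,6,0,0,0,0],
    [-22,6,0,0,0,0],
    [-22,6,0,0,0,0],
    [0,0,0,0,0,0],
  ],
)

```text
time: 3.65
tool_pos: [522.1, 17.6, 246.0]
tcp_rot: [180.0, -0.0, 165.4]
ft_force: [-0.2, -0.1, 0.4]
finger_gap: 0.0
grip_force: 0.0
```

```bash
python3 - <<'E'
from h import *
s=sense();print(s['time'],s['tool_pos'],s['tcp_rot'])
p,d,R,t=look('w2',['panel','speed_axis','speed_tip','long_line','start_top','time_tip'])
q=cv2.resize(p[60:300,80:400],(800,600),interpolation=cv2.INTER_CUBIC);save('w2z',q)
E
```

```text
3.65 [522.09842244  17.61518675 246.01219564] [ 1.79998851e+02 -3.32840757e-02  1.65386170e+02]
panel [(array([558.8,  41.2, 103.7]), 0.68)]
speed_axis [(array([549. , -27.9, 110.9]), 0.94)]
speed_tip [(array([558.2,   2.6, 132.5]), 0.9)]
long_line [(array([562.3, -60.6, 110.8]), 0.62)]
start_top [(array([531. ,  62.2, 105.3]), 0.74)]
time_tip [(array([574. , 106. , 128.9]), 0.74)]
```

View pics/w2z.png

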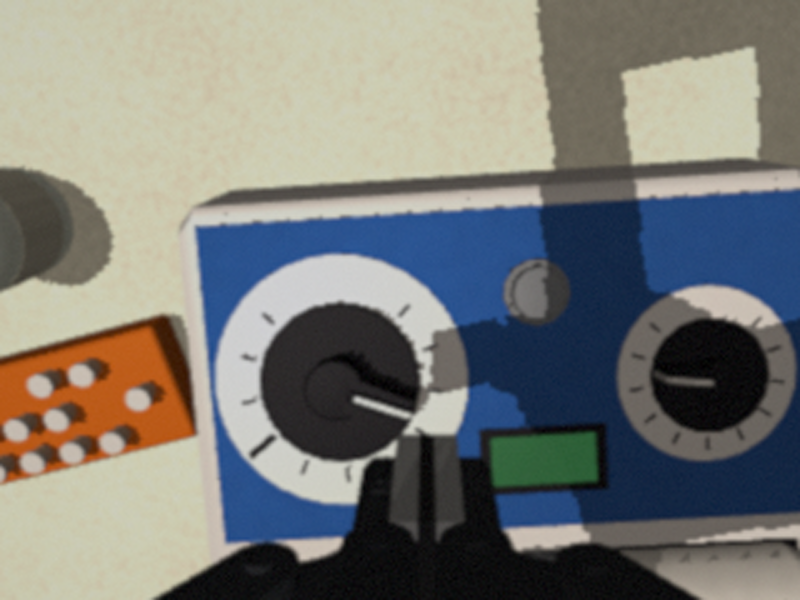

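```bash
cat >> h.py <<'E'
def ray(uv,R,t):
    c=np.linalg.inv(C['intrinsics'])@np.r_[uv,1.]
    o=R@C['mount'][:3,3]+t; return o,R@C['mount'][:3,:3]@c
def hit(uv,R,t,P0,n,h):
    o,r=ray(uv,R,t); return o+r*(((P0+h*n-o)@n)/(r@n))
E
python3 - <<'E'
from h import *
z=np.load('pics/w2.npz');p,d,R,t=[z[k] for k in 'pdRt']
hsv=cv2.cvtColor(p,cv2.COLOR_RGB2HSV)
m=(hsv[...,0]>100)&(hsv[...,0]<120)&(hsv[...,1]>150)&(hsv[...,2]>60)&(d>0)
m=cv2.erode(m.astype(np.uint8),np.ones((5,5)))>0; m[250:]=0
v,u=np.nonzero(m);X=world(np.c_[u,v],d,R,t)
P0=np.median(X,0)
for _ in range(3):
    A=np.c_[X[:,:2]-P0[:2],np.ones(len(X))];s=np.linalg.lstsq(A,X[:,2]-P0[2],rcond=None)[0]
    e=abs(A@s-(X[:,2]-P0[2]));X=X[e<3];P0=P0+[0,0,s[2]]
n=np.r_[-s[:2],1];n/=np.linalg.norm(n)
print(len(X),P0,n,np.degrees(np.arccos(n[2])),np.degrees(np.arctan2(-n[1],-n[0])))
f=lambda x,y:np.array([80+x/2.5,60+y/2.5])
H=lambda x,y,h:hit(f(x,y),R,t,P0,n,h)
a=H(341.5,378,0);a2=H(340,381,5);tm=H(706,373,0);tm2=H(711,375,5);b=H(537,292,11)
print('axis',a,a2-5*n,'time',tm,tm2,'btn',b,np.linalg.norm(b-11*n-a))
y=(tm-a);print(np.linalg.norm(y),'yaw',np.degrees(np.arctan2(y[1],y[0]))-90)
yw=np.degrees(np.arctan2(y[1],y[0]))-90
for lab,q in [('ll in',H(273,437,0)),('ll out',H(252,455,0)),('tip',H(412,415,23)-23*n)]:
    w=q-a;print(lab,np.linalg.norm(w),'panel ang',np.degrees(np.arctan2(w[1],w[0]))-yw)
E
```

```text
2849 [530.74476617  81.0660089   96.90772776] [-0.14063426  0.10215167  0.98477766] 10.009924369142812 -35.99330720281452
axis [545.06013343 -25.29570931 109.985054  ] [545.12420108 -25.69301432 110.03541611] time [587.22291362 130.62729594  99.83223976] [586.29838875 131.05964856 104.73265006] btn [528.71413442  64.16203608 109.541232  ] 90.27223754061572
161.84178457446643 yaw -15.131344821503959
ll in 39.60625335281209 panel ang -49.43138906651005
ll out 51.83027112701633 panel ang -49.46386912735571
tip 31.182129257577973 panel ang 70.57500683919491
```

```bash
cat >> h.py <<'E'
def frame(yaw):
    return (Ro.from_euler('z',yaw)*Ro.from_euler('y',-np.radians(12))).as_matrix()  # x up slope
def proj(X,R,t):
    c=C['mount'][:3,:3].T@(R.T@(X-t)-C['mount'][:3,3]); q=C['intrinsics']@c; return q[:2]/q[2]
E
python3 - <<'E'
from h import *
from scipy.optimize import least_squares
z=np.load('pics/w2.npz');R,t=z['R'],z['t']
f=lambda x,y:np.array([80+x/2.5,60+y/2.5])
L=-0.943
def pol(r,a,h): return np.array([r*np.cos(a),r*np.sin(a),h])
def res(v):
    F=frame(v[3]);a=v[:3];b=np.array([v[5],v[6],11])
    g=[(f(341.5,378),[0,0,0]),(f(340,381),[0,0,5]),(f(706,373),[0,159,0]),(f(711,375),[0,159,5]),(f(273,437),pol(38.5,L,0)),(f(252,455),pol(53,L,0)),(f(412,415),pol(34,v[4],23)),(f(537,291),b)]
    r=[proj(a+F@np.array(X),R,t)-uv for uv,X in g]
    return np.r_[np.concatenate(r),(a[2]-104.6)/1.5,np.hypot(v[5],v[6])-93]
s=least_squares(res,[545,-26,105,-.2,1.2,-40,84]);v=s.x
print(np.round(v,3),np.degrees(v[3:5]),np.round(s.fun,1))
F=frame(v[3]);print('btn top',v[:3]+F@[v[5],v[6],11],'n',F[:,2]);np.save('v.npy',v)
E
```

```text
[ 5.48400e+02 -2.65720e+01  1.05368e+02 -2.25000e-01  1.24500e+00
 -3.81680e+01  8.45150e+01] [-12.89592562  71.32892863] [ 0.2  1.4  0.3  1.1 -0.5 -0.4 -0.6 -0.4  0.4 -1.3 -1.4 -0.8  1.2  0.4
  0.2 -0.1  0.5 -0.3]
btn top [528.64026589  64.6539399  108.19212029] n [-0.20266755  0.0464019   0.9781476 ]
```

```bash
cat >> h.py <<'E'
from scipy.linalg import fractional_matrix_power as fmp
v=np.load('v.npy');F=frame(v[3]);A=v[:3]
def T(R,t):
    M=np.eye(4);M[:3,:3]=R;M[:3,3]=t;return M
def pushpose(th,gap,h,r=34.,half=11.):
    """pointer angle th (deg, panel), gap to its ccw side, tip height h"""
    a=np.radians(th);ra=np.array([np.cos(a),np.sin(a),0]);cw=np.array([np.sin(a),-np.cos(a),0])
    return T(F@np.c_[-cw,ra,[0,0,-1]],A+F@(r*ra-(7+half+gap)*cw+[0,0,h]))
def rows(T0,T1,N):
    D=np.real(fmp(np.linalg.inv(T0)@T1,1/N))
    return np.r_[D[:3,3],Ro.from_matrix(D[:3,:3]).as_rotvec()]
np.set_printoptions(suppress=True,precision=4)
E
python3 - <<'E'
from h import *
T0=T(*Rt());print(sense()['joint_pos'])
T1=pushpose(71.3,10,60);T2=pushpose(71.3,10,13)
print(T1[:3,3],T2[:3,3],rows(T0,T1,10),rows(T1,T2,5))
D=rows(pushpose(60,0,13),pushpose(50,0,13),1);print('10deg',D)
E
```

```text
[ -3.803   -5.1072  96.4329  -0.0003  88.6523 -79.0985]
[530.5367  19.7661 160.8092] [540.0621  17.5852 114.8362] [ 0.0637  0.4613  8.634  -0.0037 -0.0206  0.0294] [ 0.   0.   9.4 -0.   0.   0. ]
10deg [-6.1775  2.6091 -0.      0.     -0.      0.1745]
```

Request:
apply_moves(
  rows=[
    [0.06,0.46,8.63,-0.0037,-0.0206,0.0294],
    [0.06,0.46,8.63,-0.0037,-0.0206,0.0294],
    [0.06,0.46,8.63,-0.0037,-0.0206,0.0294],
    [0.06,0.46,8.63,-0.0037,-0.0206,0.0294],
    [0.06,0.46,8.63,-0.0037,-0.0206,0.0294],
  ],
)

```text
time: 4.62
tool_pos: [523.9, 18.6, 202.5]
tcp_rot: [178.5, 5.9, 156.7]
ft_force: [-0.8, -0.4, 0.0]
finger_gap: 0.3
grip_force: 0.0
```

Request:
apply_moves(
  rows=[
    [0.06,0.46,8.63,-0.0037,-0.0206,0.0294],
    [0.06,0.46,8.63,-0.0037,-0.0206,0.0294],
    [0.06,0.46,8.63,-0.0037,-0.0206,0.0294],
    [0.06,0.46,8.63,-0.0037,-0.0206,0.0294],
    [0.06,0.46,8.63,-0.0037,-0.0206,0.0294],
  ],
)

```text
time: 5.25
tool_pos: [531.1, 19.6, 160.1]
tcp_rot: [176.1, 11.4, 147.9]
ft_force: [0.7, -0.3, -0.0]
finger_gap: 0.2
grip_force: 0.0
```

```bash
python3 - <<'E'
from h import *
T0=T(*Rt());T1=pushpose(71.3,10,13);print(sense()['time'],rows(T0,T1,5))
p,d=eyes.snapshot('side');save('s3',cv2.resize(p[100:300,150:400],(750,600),interpolation=cv2.INTER_CUBIC))
p,d,R,t=look('w3');save('w3z',cv2.resize(p[90:350,100:420],(738,600),interpolation=cv2.INTER_CUBIC))
E
```

```text
5.25 [ 0.0761 -0.0201  9.2355 -0.      0.0001 -0.0005]
```

View pics/w3z.png

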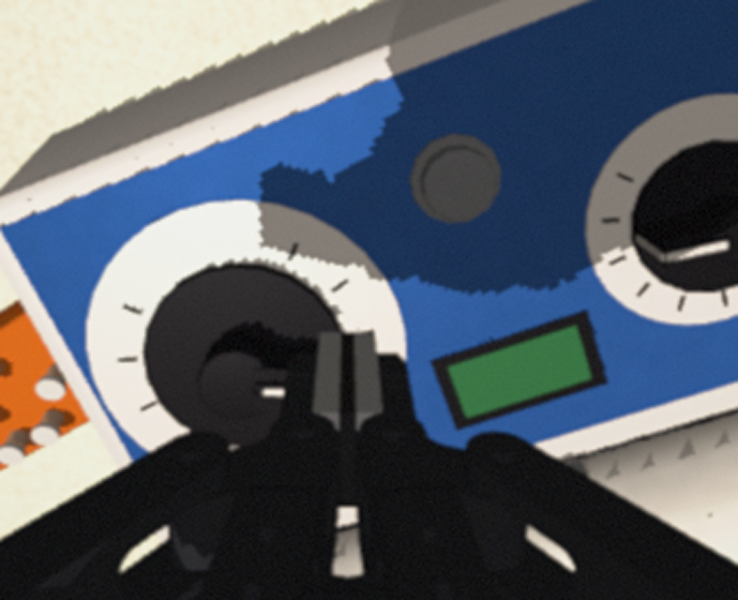

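Fingers (crop ~(345,335)) stand on the robot side of the pointer (white line at ~(272,392)), as planned. Descend.

Request:
apply_moves(
  rows=[
    [0,0,9.2,0,0,0],
    [0,0,9.2,0,0,0],
    [0,0,9.2,0,0,0],
    [0,0,9.2,0,0,0],
    [0,0,9.2,0,0,0],
  ],
)

```text
time: 5.98
tool_pos: [540.3, 17.4, 114.8]
tcp_rot: [176.1, 11.3, 148.0]
ft_force: [-0.3, -0.5, -0.5]
finger_gap: -0.1
grip_force: 0.0
```

Request:
apply_moves(
  rows=[
    [-3,0,0,0,0,0],
    [-3,0,0,0,0,0],
    [-3,0,0,0,0,0],
    [-1,0,0,0,0,0],
    [0,0,0,0,0,0],
  ],
)

```text
time: 6.6
tool_pos: [548.7, 12.2, 117.8]
tcp_rot: [176.1, 11.3, 148.0]
ft_force: [0.2, 0.2, 0.8]
finger_gap: -0.4
grip_force: 0.0
```

Request:
apply_moves(
  rows=[
    [-3.49,1.63,0,0,0,0.1],
    [-3.49,1.63,0,0,0,0.1],
    [-3.49,1.63,0,0,0,0.1],
    [-3.49,1.63,0,0,0,0.1],
    [-3.49,1.63,0,0,0,0.1],
  ],
)

```text
time: 7.22
tool_pos: [565.7, 6.7, 121.1]
tcp_rot: [171.2, 8.0, 118.9]
ft_force: [-2.0, 0.6, -0.1]
finger_gap: 0.2
grip_force: 0.9
```

```bash
python3 - <<'E'
from h import *
print(sense()['ft_force'],sense()['wrist_torque'])
T0=T(*Rt());L=np.linalg.inv(T(F,A))@T0;print(L[:3,3],np.degrees(np.arctan2(L[1,1],L[0,1])))
p,d=eyes.snapshot('side');save('s4',cv2.resize(p[100:300,150:400],(750,600),interpolation=cv2.INTER_CUBIC))
print([(np.round(q['xyz'],1),round(q['confidence'],2)) for q in models.place_of('speed_tip','side')])
E
```

```text
[-2.0136  0.571  -0.1197] [ 0.1757  0.4703 -0.0346]
[12.5549 36.2938 13.4592] 42.44876341115842
[(array([569.4,  -7.5, 136. ]), 0.9)]
```

View pics/s4.png

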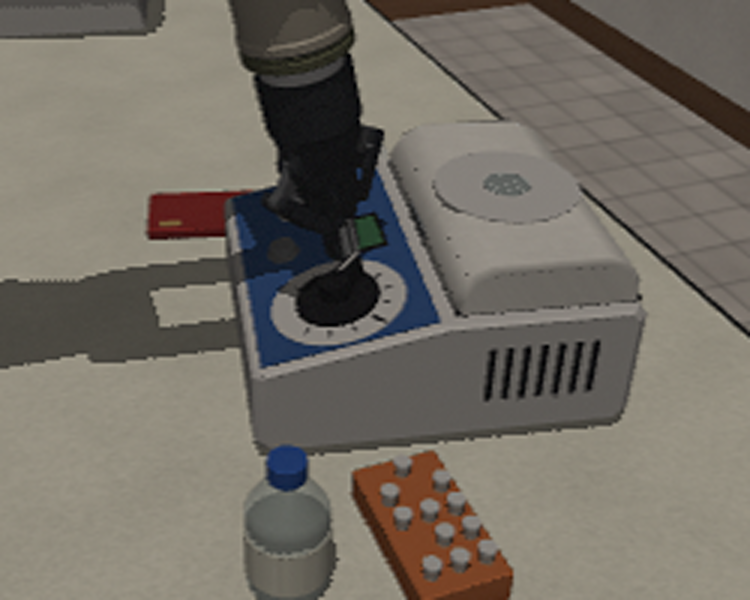

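The side view shows the fingertip behind the pointer (≈(345,260)), pushing it; long line at ≈(380,318). Continue.

Request:
apply_moves(
  rows=[
    [-3.49,1.63,0,0,0,0.1],
    [-3.49,1.63,0,0,0,0.1],
    [-3.49,1.63,0,0,0,0.1],
    [-3.49,1.63,0,0,0,0.1],
    [-3.49,1.63,0,0,0,0.1],
  ],
)

```text
time: 7.95
tool_pos: [578.8, -6.9, 124.6]
tcp_rot: [168.4, 2.8, 90.8]
ft_force: [-0.9, 3.0, -1.1]
finger_gap: 0.1
grip_force: 1.0
```

Request:
apply_moves(
  rows=[
    [-3.49,1.63,0,0,0,0.1],
    [-3.49,1.63,0,0,0,0.1],
    [-3.49,1.63,0,0,0,0.1],
    [-3.49,1.63,0,0,0,0.1],
    [-3.49,1.63,0,0,0,0.1],
  ],
)

```text
time: 8.57
tool_pos: [583.9, -25.4, 126.6]
tcp_rot: [168.4, -3.0, 62.7]
ft_force: [1.9, 2.1, -0.5]
finger_gap: -0.1
grip_force: 1.2
```

Request:
apply_moves(
  rows=[
    [-3.49,1.63,0,0,0,0.1],
    [-3.49,1.63,0,0,0,0.1],
    [-3.49,1.63,0,0,0,0.1],
    [-3.49,1.63,0,0,0,0.1],
    [0,0,0,0,0,0],
  ],
)

```text
time: 9.2
tool_pos: [581.0, -40.9, 127.0]
tcp_rot: [170.4, -7.3, 40.3]
ft_force: [2.3, 1.1, 0.6]
finger_gap: -0.0
grip_force: 0.6
```

```bash
python3 - <<'E'
from h import *
T0=T(*Rt());L=np.linalg.inv(T(F,A))@T0;print(L[:3,3],np.degrees(np.arctan2(L[1,1],L[0,1])))
p,d=eyes.snapshot('side');cv2.imwrite('pics/s5full.png',p[:,:,::-1]);save('s5',cv2.resize(p[170:230,220:300],(800,600),interpolation=cv2.INTER_CUBIC))
for k in ['speed_tip','speed_axis','long_line']:
  for q in models.place_of(k,'side')[:1]:
    w=F.T@(q['xyz']-A);print(k,w,np.degrees(np.arctan2(w[1],w[0])),q['confidence'])
E
```

```text
[38.7077 -6.6737 13.9232] -37.45274921407085
speed_tip [ 29.7913 -20.193   27.1308] -34.129988033294794 0.7
speed_axis [ 1.9375 -1.5895  0.9498] -39.36559387613959 0.79
long_line [ 25.5733 -30.9214  -0.087 ] -50.40785902915469 0.64
```

View pics/s5.png

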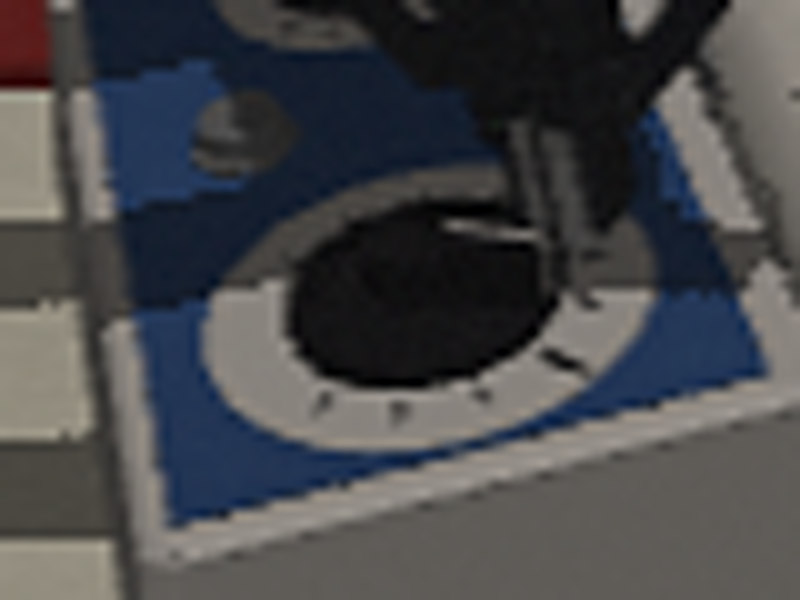

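Request:
apply_moves(
  rows=[
    [-3.49,1.63,0,0,0,0.1],
    [-3.49,1.63,0,0,0,0.1],
    [0,0,0,0,0,0],
    [4,0,0,0,0,0],
    [4,0,0,0,0,0],
  ],
)

```text
time: 10.02
tool_pos: [583.9, -43.5, 127.3]
tcp_rot: [172.1, -8.9, 28.8]
ft_force: [-0.0, -0.5, -0.8]
finger_gap: 0.1
grip_force: 0.0
```

Request:
apply_moves(
  rows=[
    [0,0,-25,0,0,0],
    [0,0,-25,0,0,0],
    [-20,6,-20,0,0,0],
    [-25,6,-20,0,0,0],
    [-25,6,-20,0,0,0],
  ],
)

```text
time: 10.65
tool_pos: [508.7, -87.7, 227.1]
tcp_rot: [172.1, -9.0, 28.8]
ft_force: [-0.3, 0.2, 0.4]
finger_gap: -0.3
grip_force: 0.0
```

```bash
python3 - <<'E'
from h import *
s=sense();print(s['joint_pos'])
p,d,R,t=look('w6')
for k in ['speed_tip','speed_axis','long_line','start_top']:
  for q in models.place_of(k,'wrist')[:1]:
    w=F.T@(q['xyz']-A);print(k,w,np.degrees(np.arctan2(w[1],w[0])),q['confidence'])
u,w=proj(A,R,t).astype(int);print(u,w)
x0,y0=np.clip(u-100,0,312),np.clip(w-75,0,234);print(x0,y0)
q=p[y0:y0+150,x0:x0+200];save('w6z',cv2.resize(q,(800,600),interpolation=cv2.INTER_CUBIC))
E
```

```text
[-15.904  -17.6885 110.1938   0.6304  75.5911  45.8392]
speed_tip [ 22.3064 -22.9473  23.9168] -45.81137022884344 0.82
speed_axis [-3.0403  1.4028  3.0302] 155.23188261018268 0.92
long_line [ 22.4942 -31.7249   2.3055] -54.661813841066795 0.94
start_top [-34.2592  82.2712   6.3945] 112.60771359056213 0.72
195 141
95 66
```

View pics/w6z.png

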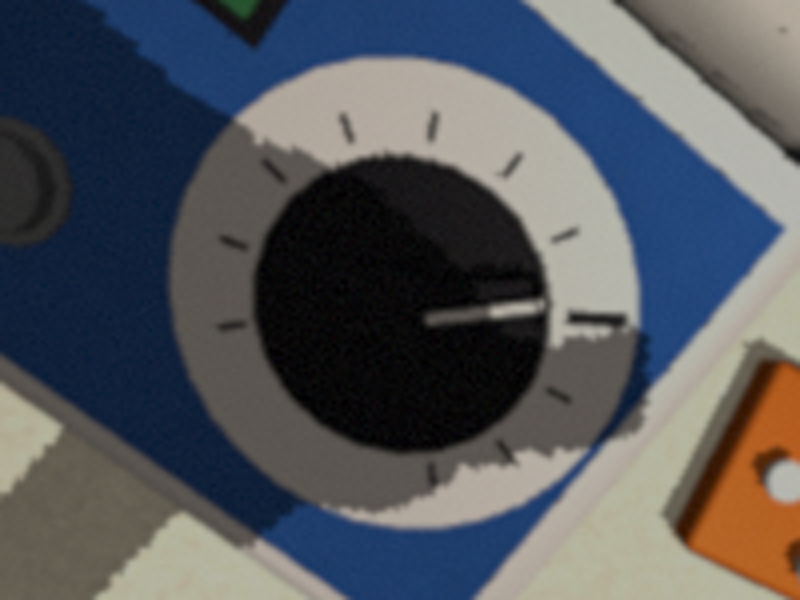

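```bash
cat >> h.py <<'E'
def ang(p1,p2,R,t,h):
    a,b=[F.T@(hit(np.array(q),R,t,A,F[:,2],h)-A) for q in (p1,p2)]
    w=b-a;return np.degrees(np.arctan2(w[1],w[0])),a,b
E
python3 - <<'E'
from h import *
z=np.load('pics/w6.npz');R,t=z['R'],z['t']
f=lambda x,y:(95+x/4-.375,66+y/4-.375)
print(ang(f(428,319.5),f(543,306),R,t,23));print(ang(f(568,317.5),f(626,320.5),R,t,0))
print(ang(f(404,291),f(626,320.5),R,t,0))
# return: above contact side, then down; nominal theta -48.9, gap 6
T0=T(*Rt());a=pushpose(-48.9,8,60);b=pushpose(-48.9,8,14);print(rows(T0,a,5),rows(a,b,5))
E
```

```text
(np.float64(-42.17902144662954), array([ 5.7961, -7.6901, 23.    ]), array([ 24.6035, -24.7311,  23.    ]))
(np.float64(-51.765392611590805), array([ 22.9114, -31.8342,  -0.    ]), array([ 31.5021, -42.7376,   0.    ]))
(np.float64(-56.362351915481405), array([2.0604, 1.5127, 0.    ]), array([ 31.5021, -42.7376,   0.    ]))
[13.9264 -3.6342 12.6713 -0.0001  0.0002 -0.0004] [ 0.  -0.   9.2  0.  -0.  -0. ]
```

Request:
apply_moves(
  rows=[
    [13.9,-3.6,12.7,0,0,0],
    [13.9,-3.6,12.7,0,0,0],
    [13.9,-3.6,12.7,0,0,0],
    [13.9,-3.6,12.7,0,0,0],
    [13.9,-3.6,12.7,0,0,0],
  ],
)

```text
time: 11.52
tool_pos: [574.5, -40.5, 171.1]
tcp_rot: [172.2, -8.9, 28.7]
ft_force: [0.3, -0.6, -0.3]
finger_gap: -0.1
grip_force: 0.0
```

Request:
apply_moves(
  rows=[
    [0,0,11.5,0,0,0],
    [0,0,11.5,0,0,0],
    [0,0,11.5,0,0,0],
    [0,0,11.5,0,0,0],
    [0,0,0,0,0,0],
  ],
)

```text
time: 12.15
tool_pos: [582.6, -44.1, 126.5]
tcp_rot: [172.2, -8.9, 28.6]
ft_force: [0.2, 0.2, -0.2]
finger_gap: 0.1
grip_force: 0.0
```

```bash
python3 - <<'E'
from h import *
T0=T(*Rt());print(sense()['ft_force'],rows(T0,pushpose(-48.9,0,14),1),rows(T0,pushpose(-57.9,0,14),1))
E
```

```text
[ 0.2305  0.2052 -0.2318] [-6.5527  0.0241 -1.07   -0.0016  0.0027 -0.0029] [-12.0861   2.4372  -1.0588  -0.0014   0.0028   0.1542]
```

Request:
apply_moves(
  rows=[
    [-3.3,0,-0.5,0,0,0],
    [-3.3,0,-0.5,0,0,0],
    [-2.7,1.3,0,0,0,0.078],
    [-2.7,1.3,0,0,0,0.078],
    [0,0,0,0,0,0],
  ],
)

```text
time: 12.78
tool_pos: [574.2, -52.0, 128.1]
tcp_rot: [173.5, -10.2, 19.7]
ft_force: [1.4, 0.1, -0.1]
finger_gap: 0.3
grip_force: 0.6
```

Request:
apply_moves(
  rows=[
    [4,0,0,0,0,0],
    [4,0,0,0,0,0],
    [0,0,-20,0,0,0],
    [0,0,-25,0,0,0],
    [-15,4,-20,0,0,0],
  ],
)

```text
time: 13.4
tool_pos: [556.1, -54.4, 191.5]
tcp_rot: [173.6, -10.1, 19.8]
ft_force: [-0.5, 0.7, -0.2]
finger_gap: 0.1
grip_force: 0.0
```

Request:
apply_moves(
  rows=[
    [-15,4,-12,0,0,-0.07],
    [-15,4,-12,0,0,-0.07],
    [-15,4,-12,0,0,0],
    [-10,4,-5,0,0,0],
    [0,0,0,0,0,0],
  ],
)

```text
time: 14.02
tool_pos: [504.4, -90.3, 223.5]
tcp_rot: [172.2, -9.1, 27.7]
ft_force: [-0.1, -0.4, 1.1]
finger_gap: -0.2
grip_force: 0.0
```

```bash
python3 - <<'E'
from h import *
p,d,R,t=look('w7')
for k in ['speed_tip','long_line']:
  for q in models.place_of(k,'wrist')[:1]:
    w=F.T@(q['xyz']-A);print(k,w,np.degrees(np.arctan2(w[1],w[0])),q['confidence'])
u,w=proj(A,R,t).astype(int)
x0,y0=np.clip(u-80,0,352),np.clip(w-60,0,264);print(x0,y0)
q=p[y0:y0+120,x0:x0+160];save('w7z',cv2.resize(q,(800,600),interpolation=cv2.INTER_CUBIC))
E
```

```text
speed_tip [ 17.3644 -21.3338  27.1142] -50.85656812570934 0.81
long_line [ 23.0311 -30.9979   4.645 ] -53.38806036297665 0.81
113 76
```

View pics/w7z.png

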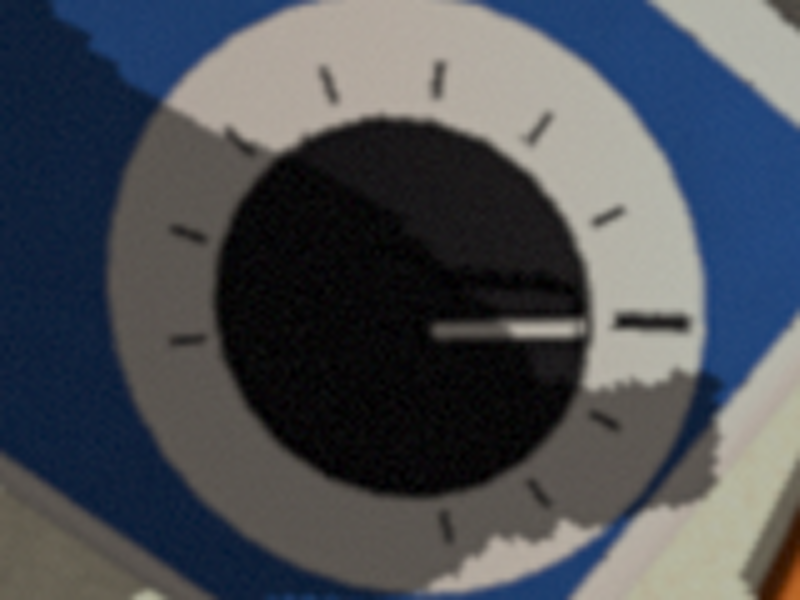

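```bash
python3 - <<'E'
from h import *
def an(name,x0,y0,s,P,Lb):
    z=np.load(f'pics/{name}.npz');p,R,t=z['p'],z['R'],z['t'];g=p.mean(2)
    f=lambda x,y:np.array([x0+(x+.5)/s-.5,y0+(y+.5)/s-.5])
    out=[]
    for lab,(bx,by,cx,cy),h,sg in (('ptr',P,23,1),('line',Lb,0,-1)):
        a=np.round(f(bx,by)).astype(int);b=np.round(f(cx,cy)).astype(int)
        q=sg*g[a[1]:b[1]+1,a[0]:b[0]+1]; q=q-np.median(q,axis=0); q[q<0.25*q.max(0)]=0
        c=(q*np.arange(q.shape[0])[:,None]).sum(0)/q.sum(0)+a[1]
        k=np.polyfit(np.arange(a[0],b[0]+1),c,1);e=[(x,np.polyval(k,x)) for x in (a[0],b[0])]
        d,A1,B1=ang(e[0],e[1],R,t,h);print(name,lab,d,A1[:2],B1[:2],'polar',np.degrees(np.arctan2(B1[1],B1[0])),np.std(c-np.polyval(k,range(a[0],b[0]+1))))
an('w6',95,66,4,(440,285,540,335),(572,300,622,336))
an('w7',113,76,5,(440,310,580,350),(620,300,684,345))
E
```

```text
w6 ptr -42.0919091000452 [ 8.0923 -9.6229] [ 24.4635 -24.4113] polar -44.93871143303074 0.13037835061669514
w6 line -53.48298521806755 [ 23.7855 -32.8043] [ 30.6344 -42.0544] polar -53.928626010176906 0.22169676230743574
w7 ptr -49.21230328702948 [ 5.7415 -9.0414] [ 21.4903 -27.2946] polar -51.78495538954105 0.14154691317284387
w7 line -52.72833423502696 [ 23.9512 -32.7951] [ 30.7942 -41.787 ] polar -53.612329663686914 0.08160947510802029
```

```bash
cat > fit.py <<'E'
from h import *
from scipy.optimize import least_squares
z=np.load('pics/w7.npz');R,t=z['R'],z['t']
f=lambda x,y:np.array([113+(x+.5)/5-.5,76+(y+.5)/5-.5])
tk=[(187,340),(188,234),(241,141),(328,85),(438,79),(540,128),(608,216),(652,322),(605,420),(540,495),(445,527)]
def res(v,full=False):
    G=F@Ro.from_rotvec(v[3:6]).as_matrix();a=A+v[:3];r=[]
    for k,(x,y) in enumerate(tk):
        al=np.radians(135-27*k);rr=45.75 if k==7 else 41.75
        r.append(proj(a+G@[rr*np.cos(al),rr*np.sin(al),0],R,t)-f(x,y))
    c,s=np.cos(v[6]),np.sin(v[6])
    r.append(proj(a+G@[34*c,34*s,23],R,t)-f(584,328))
    q=proj(a+G@[v[7]*c,v[7]*s,23],R,t)-f(432,332); r.append(q)
    return np.r_[np.concatenate(r),v[2]/1.5,v[3:5]/.02]
s=least_squares(res,[0,0,0,0,0,0,-.9,7]);J=np.linalg.inv(s.jac.T@s.jac)
print(s.x,np.degrees(s.x[6]),np.degrees(J[6,6]**.5)*s.fun.std());print(s.fun.round(2))
E
python3 fit.py
```

```text
[-1.1807 -1.0034  0.7673  0.0069  0.004   0.0341 -0.8969  8.3994] -51.38928903302143 0.4462182151357675
[ 0.35  0.03  0.24  0.05 -0.37  0.12  0.27  0.05  0.12  0.3  -0.05  0.12
  0.1   0.06  0.02  0.04 -0.07  0.03 -0.34 -0.45  0.28 -0.13 -0.54  0.12
 -0.   -0.41  0.51  0.35  0.2 ]
```

```bash
python3 - <<'E'
from h import *
A2=A+[-1.2,-1.0,.8];n=F[:,2]
Tl=T(Ro.from_euler('xyz',[173.5,-10.2,19.7],degrees=True).as_matrix(),[574.2,-52.0,128.1])
M=Ro.from_rotvec(-np.radians(2.6)*n).as_matrix();Tf=T(M,A2-M@A2)@Tl
off=lambda x,z:Tf@T(np.eye(3),[x,0,z])
np.save('Tf.npy',Tf)
print(rows(T(*Rt()),off(8,-46),5),Tf[:3,3])
E
```

```text
[13.6655 -3.6335 11.7707 -0.0004  0.0004  0.0371] [573.039  -53.3738 127.9246]
```

Request:
apply_moves(
  rows=[
    [13.7,-3.6,11.8,0,0,0.037],
    [13.7,-3.6,11.8,0,0,0.037],
    [13.7,-3.6,11.8,0,0,0.037],
    [13.7,-3.6,11.8,0,0,0.037],
    [13.7,-3.6,11.8,0,0,0.037],
  ],
)

```text
time: 14.8
tool_pos: [571.7, -48.4, 173.6]
tcp_rot: [174.1, -10.3, 17.0]
ft_force: [-0.1, 0.2, -0.1]
finger_gap: -0.0
grip_force: 0.0
```

Request:
apply_moves(
  rows=[
    [0,0,11.5,0,0,0],
    [0,0,11.5,0,0,0],
    [0,0,11.5,0,0,0],
    [0,0,11.5,0,0,0],
    [0,0,0,0,0,0],
  ],
)

```text
time: 15.42
tool_pos: [579.7, -51.4, 128.3]
tcp_rot: [174.1, -10.3, 17.1]
ft_force: [-0.6, 0.0, 0.1]
finger_gap: -0.0
grip_force: 0.0
```

```bash
python3 - <<'E'
from h import *
print(rows(T(*Rt()),np.load('Tf.npy'),1))
E
```

```text
[-6.8826 -0.0034 -0.9195 -0.0023  0.0038  0.0002]
```

Request:
apply_moves(
  rows=[
    [-2.5,0,-0.4,0,0,0],
    [-2.5,0,-0.4,0,0,0],
    [-1.9,0,0,0,0,0],
    [0,0,0,0,0,0],
    [0,0,0,0,0,0],
  ],
)

```text
time: 16.05
tool_pos: [574.1, -53.3, 129.6]
tcp_rot: [174.0, -10.4, 17.1]
ft_force: [0.8, 0.8, 0.6]
finger_gap: 0.4
grip_force: 0.3
```

Request:
apply_moves(
  rows=[
    [4,0,0,0,0,0],
    [4,0,0,0,0,0],
    [0,0,-20,0,0,0],
    [0,0,-25,0,0,0],
    [-15,4,-20,0,0,-0.05],
  ],
)

```text
time: 16.68
tool_pos: [556.0, -55.8, 193.3]
tcp_rot: [173.5, -10.1, 20.1]
ft_force: [-0.1, -0.1, -0.0]
finger_gap: -0.0
grip_force: 0.0
```

Request:
apply_moves(
  rows=[
    [-15,4,-12,0,0,-0.07],
    [-15,4,-12,0,0,-0.07],
    [-15,4,-12,0,0,0],
    [-10,4,-5,0,0,0],
    [0,0,0,0,0,0],
  ],
)

```text
time: 17.3
tool_pos: [504.4, -91.9, 225.4]
tcp_rot: [172.2, -9.1, 28.0]
ft_force: [-0.8, 1.0, -0.0]
finger_gap: -0.1
grip_force: 0.0
```

```bash
python3 - <<'E'
from h import *
p,d,R,t=look('w8')
u,w=proj(A,R,t).astype(int)
x0,y0=np.clip(u-80,0,352),np.clip(w-60,0,264);print(x0,y0)
q=p[y0:y0+120,x0:x0+160];save('w8z',cv2.resize(q,(800,600),interpolation=cv2.INTER_CUBIC))
E
```

```text
112 75
```

View pics/w8z.png

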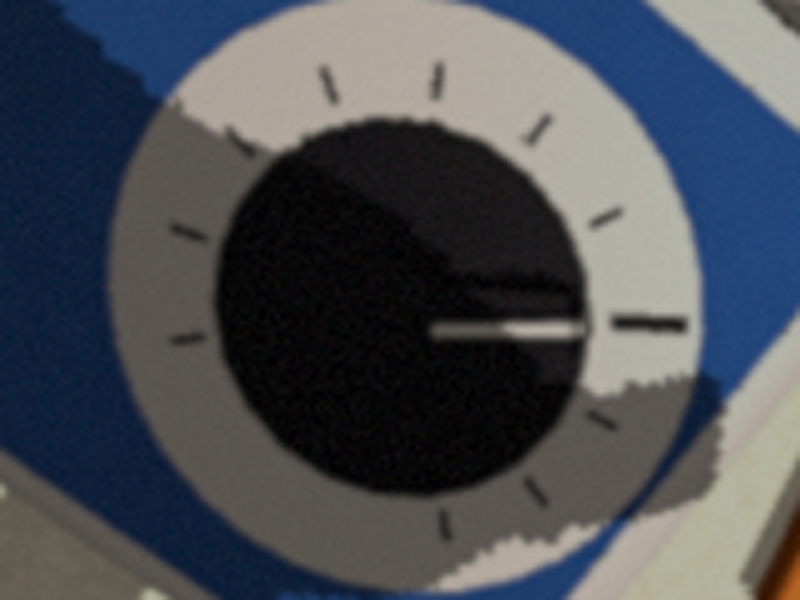

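```bash
sed -e "s/w7.npz/w8.npz/; s/113+/112+/; s/76+(y/75+(y/; s/f(584,328)/f(584,328)/; s/f(432,332)/f(430,331)/" -e "s/^tk=.*/tk=[(187,339),(188,233),(241,141),(328,85),(438,79),(540,129),(606,217),(650,323),(602,420),(538,493),(445,525)]/" fit.py > fit8.py; python3 fit8.py
python3 - <<'E'
from h import *
n=F[:,2];A2=A+[-1.2,-1.0,.8]
Tl=T(Ro.from_euler('xyz',[174.0,-10.4,17.1],degrees=True).as_matrix(),[574.1,-53.3,129.0])
for a in (2,):
    M=Ro.from_rotvec(-np.radians(a)*n).as_matrix();Tf=T(M,A2-M@A2)@Tl
    np.save('Tf.npy',Tf);print(rows(T(*Rt()),Tf@T(np.eye(3),[8,0,-46]),5),rows(Tl,Tf,1))
E
```

```text
[-1.0617 -0.9995  0.7897  0.0113  0.0054  0.035  -0.8981  8.1556] -51.457922663150086 0.509540162978235
[ 0.38 -0.05  0.32  0.05 -0.27  0.03  0.33  0.09  0.09  0.44 -0.21  0.09
  0.23 -0.01  0.04 -0.12  0.17 -0.07 -0.26 -0.26  0.04 -0.02 -0.83  0.11
 -0.   -0.36  0.53  0.56  0.27]
[13.692  -3.9188 12.0307 -0.0001  0.      0.0448] [-1.2111  0.7461  0.0011  0.     -0.      0.0349]
```

Request:
apply_moves(
  rows=[
    [13.7,-3.9,12,0,0,0.045],
    [13.7,-3.9,12,0,0,0.045],
    [13.7,-3.9,12,0,0,0.045],
    [13.7,-3.9,12,0,0,0.045],
    [13.7,-3.9,12,0,0,0.045],
  ],
)

```text
time: 17.98
tool_pos: [571.8, -49.1, 174.3]
tcp_rot: [174.5, -10.5, 15.0]
ft_force: [-0.6, 0.1, 0.9]
finger_gap: 0.2
grip_force: 0.0
```

Request:
apply_moves(
  rows=[
    [0,0,11.5,0,0,0],
    [0,0,11.5,0,0,0],
    [0,0,11.5,0,0,0],
    [0,0,11.5,0,0,0],
    [0,0,0,0,0,0],
  ],
)

```text
time: 18.6
tool_pos: [579.8, -52.3, 129.2]
tcp_rot: [174.5, -10.5, 15.0]
ft_force: [-1.0, 0.9, -0.1]
finger_gap: 0.2
grip_force: 0.0
```

```bash
python3 - <<'E'
from h import *
for i in range(2): print(rows(T(*Rt()),np.load('Tf.npy'),1)); eyes.snapshot('wrist')
E
```

```text
[-6.8433  0.4093 -0.9211 -0.0016  0.0024 -0.0005]
[-7.4325  0.1756 -0.1476 -0.001   0.0013 -0.0004]
```

Request:
apply_moves(
  rows=[
    [-3,0.1,0,0,0,0],
    [-3,0.1,0,0,0,0],
    [-1.8,0,0,0,0,0],
    [0,0,0,0,0,0],
    [0,0,0,0,0,0],
  ],
)

```text
time: 19.32
tool_pos: [573.5, -54.5, 129.6]
tcp_rot: [174.4, -10.6, 15.1]
ft_force: [1.5, -0.3, 0.3]
finger_gap: -0.2
grip_force: 0.7
```

Request:
apply_moves(
  rows=[
    [4,0,0,0,0,0],
    [4,0,0,0,0,0],
    [0,0,-20,0,0,0],
    [0,0,-25,0,0,0],
    [-15,4,-20,0,0,-0.09],
  ],
)

```text
time: 19.95
tool_pos: [555.0, -56.7, 193.1]
tcp_rot: [173.4, -10.1, 20.4]
ft_force: [0.5, 0.2, -0.9]
finger_gap: 0.2
grip_force: 0.0
```

Request:
apply_moves(
  rows=[
    [-15,4,-12,0,0,-0.07],
    [-15,4,-12,0,0,-0.07],
    [-15,4,-12,0,0,0],
    [-10,4,-5,0,0,0],
    [0,0,0,0,0,0],
  ],
)

```text
time: 20.58
tool_pos: [503.6, -93.0, 225.2]
tcp_rot: [172.1, -9.1, 28.3]
ft_force: [-0.8, -0.3, 0.3]
finger_gap: -0.1
grip_force: 0.0
```

```bash
python3 - <<'E'
from h import *
p,d,R,t=look('w9')
u,w=proj(A,R,t).astype(int)
x0,y0=np.clip(u-80,0,352),np.clip(w-60,0,264);print(x0,y0)
q=p[y0:y0+120,x0:x0+160];save('w9z',cv2.resize(q,(800,600),interpolation=cv2.INTER_CUBIC))
E
```

```text
112 74
```

View pics/w9z.png

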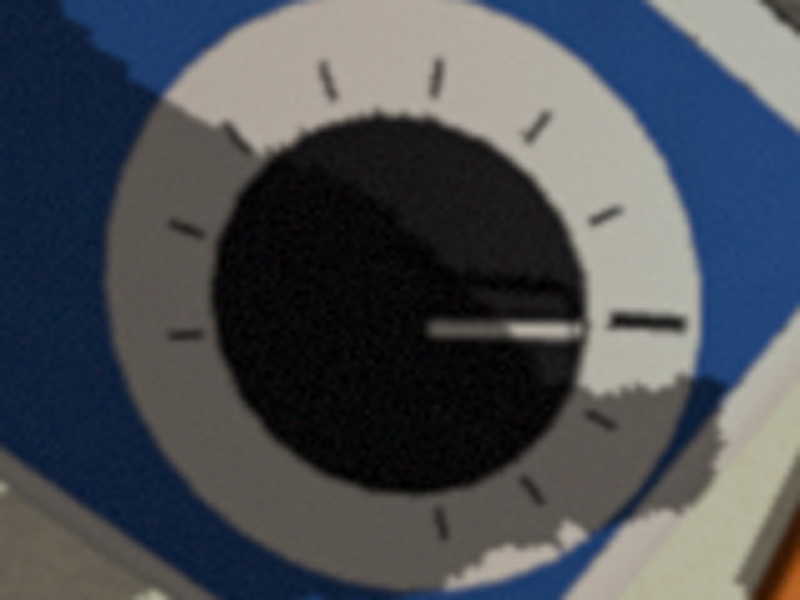

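```bash
sed -e "s/w7.npz/w9.npz/; s/113+/112+/; s/76+(y/74+(y/; s/f(584,328)/f(582,329)/; s/f(432,332)/f(428,330)/" -e "s/^tk=.*/tk=[(186,334),(187,229),(238,139),(328,82),(437,78),(538,128),(605,215),(648,322),(600,420),(534,491),(443,523)]/" fit.py > fit9.py; python3 fit9.py
cat > auto.py <<'E'
from h import *
from scipy.optimize import least_squares
from scipy.ndimage import map_coordinates
def run(name):
    z=np.load(f'pics/{name}.npz');p,R,t=z['p'],z['R'],z['t'];g=p.astype(float).mean(2)
    def setup(v): return A+v[:3],F@Ro.from_rotvec(v[3:6]).as_matrix()
    def samp(v,al,rr,h,ww):
        a,G=setup(v);c,s=np.cos(al),np.sin(al)
        P=np.array([[proj(a+G@[r*c-w*s,r*s+w*c,h],R,t) for w in ww] for r in rr])
        return map_coordinates(g,[P[...,1],P[...,0]],order=1)
    ww=np.linspace(-4,4,17)
    def off(v,al,rr,h,sg):
        q=(sg*samp(v,al,rr,h,ww)); q=q-np.median(q,axis=1,keepdims=True)
        q[q<.3*q.max(1,keepdims=True)]=0
        return (q*ww).sum(1)/q.sum(1)
    v=np.r_[-1.1,-1,.8,.008,.005,.035,0,0][:6]
    out=[]
    for it in range(3):
        m=[]
        for k in range(11):
            al=np.radians(135-27*k);rr=np.linspace(40,43.5,5) if k!=7 else np.linspace(40,51,9)
            m.append(np.median(off(v,al,rr,0,-1)))
        al=np.radians(135-27*np.arange(11));m=np.array(m);ok=abs(m)<2
        # lateral offset = -sin*dx+cos*dy+41.75*drot
        S=np.c_[-np.sin(al),np.cos(al),41.75*np.ones(11)]
        d=least_squares(lambda x:(S@x-m)[ok],[0,0,0],loss='soft_l1',f_scale=.2).x
        a,G=setup(v);v[:3]+=G@[d[0],d[1],0];v[5]+=d[2]
    th=np.radians(-52)
    for it in range(4):
        rr=np.linspace(12,31,20);o=off(v,th,rr,23,1);k=np.polyfit(rr,o,1);th+=np.arctan(k[0])
    print(name,'ticks',m.round(2),'ptr dir',np.degrees(th),'axis offset',o.mean(),'polar',np.degrees(th+np.median(o)/34),'resid',o.std())
for n in ['w6','w7','w8','w9']: run(n)
E
python3 auto.py
```

```text
[-1.1533 -1.1034  0.4318  0.0115  0.0025  0.0346 -0.9097  8.2068] -52.11917964575944 0.446842721217292
[ 0.16  0.29  0.18  0.17  0.07 -0.23  0.13  0.1   0.12  0.17 -0.01 -0.04
  0.16  0.17  0.08 -0.05  0.11 -0.23  0.01 -0.09 -0.13  0.06 -0.86  0.12
  0.01 -0.46  0.29  0.57  0.13]
w6 ticks [-0.03  0.01  0.03 -0.02  0.07  0.   -0.02 -0.13  0.03  0.01  0.03] ptr dir -44.34539751255155 axis offset -0.18452738472964508 polar -44.679617884370344 resid 0.06010268082087375
w7 ticks [-0.06 -0.06  0.43 -0.03 -0.01 -0.02 -0.03  0.   -0.    0.01  0.02] ptr dir -51.411489020843995 axis offset 0.03494838326461337 polar -51.40754763996714 resid 0.09648990008248531
w8 ticks [-0.05 -0.07  0.44 -0.03  0.   -0.01  0.01 -0.05  0.01  0.04  0.02] ptr dir -51.33362136309351 axis offset -0.1688306066475881 polar -51.665017504791386 resid 0.09223447403034812
w9 ticks [-0.06 -0.06  0.7  -0.02 -0.01 -0.02  0.    0.01  0.    0.01  0.02] ptr dir -52.110574098881756 axis offset -0.24141077077018727 polar -52.54930310112606 resid 0.060806164850327055
```

```bash
python3 - <<'E'
from h import *
print(rows(T(*Rt()),np.load('Tf.npy')@T(np.eye(3),[7,0,-46]),5))
E
```

```text
[13.7228 -4.0504 12.0293 -0.0002  0.      0.0458]
```

Request:
apply_moves(
  rows=[
    [13.7,-4,12,0,0,0.046],
    [13.7,-4,12,0,0,0.046],
    [13.7,-4,12,0,0,0.046],
    [13.7,-4,12,0,0,0.046],
    [13.7,-4,12,0,0,0.046],
  ],
)

```text
time: 21.25
tool_pos: [570.8, -49.6, 174.1]
tcp_rot: [174.5, -10.5, 15.0]
ft_force: [-0.2, -0.5, 0.5]
finger_gap: -0.1
grip_force: 0.0
```

Request:
apply_moves(
  rows=[
    [0,0,15,0,0,0],
    [0,0,15,0,0,0],
    [0,0,15,0,0,0],
    [0,0,0,0,0,0],
    [0,0,0,0,0,0],
  ],
)

```text
time: 21.88
tool_pos: [579.5, -52.8, 131.7]
tcp_rot: [174.4, -10.6, 15.0]
ft_force: [0.8, -0.6, 0.1]
finger_gap: 0.0
grip_force: 0.0
```

```bash
python3 - <<'E'
from h import *
for i in range(3): print(rows(T(*Rt()),np.load('Tf.npy'),1)); eyes.snapshot('wrist')
E
```

```text
[-6.8965 -0.3299  1.6074 -0.0005  0.0001 -0.0005]
[-7.2273 -0.4265  1.9681 -0.0002 -0.0005 -0.0005]
[-7.3929 -0.4629  2.1273 -0.0001 -0.0009 -0.0005]
```

Request:
apply_moves(
  rows=[
    [-3,-0.1,0.4,0,0,0],
    [-3,-0.1,0.4,0,0,0],
    [-1.7,-0.1,0.4,0,0,0],
    [-1,0,0,0,0,0],
    [0,0,0,0,0,0],
  ],
)

```text
time: 22.65
tool_pos: [571.7, -54.8, 129.0]
tcp_rot: [174.4, -10.6, 15.1]
ft_force: [1.9, -1.2, 1.0]
finger_gap: -0.0
grip_force: 1.1
```

Request:
apply_moves(
  rows=[
    [4,0,0,0,0,0],
    [4,0,0,0,0,0],
    [0,0,-20,0,0,0],
    [0,0,-25,0,0,0],
    [-15,4,-20,0,0,-0.09],
  ],
)

```text
time: 23.28
tool_pos: [552.9, -56.8, 192.3]
tcp_rot: [173.5, -10.0, 20.4]
ft_force: [0.8, 0.7, -0.4]
finger_gap: 0.0
grip_force: 0.0
```

Request:
apply_moves(
  rows=[
    [-15,4,-12,0,0,-0.07],
    [-15,4,-12,0,0,-0.07],
    [-15,4,-12,0,0,0],
    [-10,4,-5,0,0,0],
    [0,0,0,0,0,0],
  ],
)

```text
time: 23.9
tool_pos: [501.6, -93.1, 224.5]
tcp_rot: [172.1, -9.0, 28.3]
ft_force: [0.0, -0.1, -0.3]
finger_gap: 0.0
grip_force: 0.0
```

```bash
sed -i "s/^for n in.*/import sys\nrun(sys.argv[1])/" auto.py; python3 -c "
from h import *
look('w10')
T0=T(*Rt());B=A+F@[v[5],v[6],11]
print(sense()['joint_pos'],B)
Tg=T(T0[:3,:3],B+F@[0,0,30]);print(rows(T0,Tg,5))
for q in models.place_of('start_top','wrist')[:1]: print(q)
"; python3 auto.py w10
```

```text
[-16.8113 -18.6863 111.2916   0.822   75.4806  45.3938] [528.6403  64.6539 108.1921]
[ 15.781  -28.4876  16.3143   0.      -0.       0.    ]
{'xyz': [571.8, 105.8, 129.4], 'confidence': 0.48}
w10 ticks [-0.06 -0.11  0.68 -0.03  0.04 -0.03 -0.02  0.05 -0.08  0.04  0.05] ptr dir -55.985841631933305 axis offset -0.08238252576152878 polar -56.271930308140895 resid 0.16207470427756435
```

```bash
sed -i "s/^    print(name,'ticks'/    print(o.round(2));print(name,'ticks'/" auto.py; python3 -c "
from h import *
look('w11')
z=np.load('pics/w11.npz');R,t=z['R'],z['t'];g=z['p'].mean(2)
u,w=proj(A+F@[17*np.cos(-.96),17*np.sin(-.96),23],R,t).astype(int);print(u,w)
print(g[w-5:w+8,u-6:u+34:2].astype(int))
"; python3 auto.py w11; python3 auto.py w9
```

```text
208 137
[[  4  10  16  23  25  22  21  19  18   3   9  11   6  14  68 168 175 174
  175 174]
 [  6   9   8  17  23  26  24  25  24  22  21  13   9  15  70 166 172 166
  166 170]
 [  9   6  10   8  17  26  23  24  26  27  25  24  20  16  67 169 164 123
  118 137]
 [  2   0  11   5   6  19  19  24  24  25  25  25  24   6  67 166 160  76
   59  75]
 [ 31  22  13  11  11  16  17  16  20  20  18  25  21   9  68 167 162  58
   27  32]
 [ 63  55  47  44  40  63  63  51  34  33  20  18  17   9  76 166 162  93
   67  64]
 [ 82  84  81  78  79 114 127 113  97  92  83  70  64  41  79 166 171 157
  134 132]
 [ 77  81  81  81  84 102 148 160 157 157 154 136 128  83  82 165 174 173
  167 166]
 [ 43  45  49  52  61  73 111 155 161 162 164 163 162 109  89 164 173 174
  174 173]
 [ 15  14  17  19  29  34  51  90 104 108 126 140 150 107 101 169 173 173
  174 175]
 [  7   9   9   9   8   9  13  30  40  50  65  77  86  65 109 172 174 174
  172 173]
 [  5   7   9   8   5   9   2  12  20  21  25  31  26  29 119 173 172 173
  173 173]
 [ 10  10   6  11   2  11   6   6  18  24  26  21  22  34 141 173 174 173
  172 173]]
[-0.2  -0.2  -0.21 -0.2  -0.08 -0.16 -0.15  0.17  0.26  0.23  0.17 -0.03
 -0.2  -0.21 -0.08 -0.04 -0.05 -0.17 -0.19 -0.2 ]
w11 ticks [-0.1  -0.06  1.49 -0.02  0.02 -0.02 -0.04  0.01  0.01  0.02  0.04] ptr dir -56.13356612283234 axis offset -0.07687511054909728 polar -56.39218654208754 resid 0.15460040896292396
[-0.26 -0.28 -0.27 -0.27 -0.28 -0.25 -0.25 -0.26 -0.24 -0.15 -0.02 -0.17
 -0.24 -0.26 -0.26 -0.26 -0.27 -0.28 -0.28 -0.28]
w9 ticks [-0.06 -0.06  0.7  -0.02 -0.01 -0.02  0.    0.01  0.    0.01  0.02] ptr dir -52.11057875797911 axis offset -0.24143171255239873 polar -52.54934098310731 resid 0.06080440011184639
```

```bash
cat >> h.py <<'E'
A2=A+[-1.1,-1.0,.7];F2=F@Ro.from_rotvec([.008,.004,.035]).as_matrix()
def mirror(gap,h,s,r,d,th=-56.2):
    a=np.radians(th);ra=np.array([np.cos(a),np.sin(a),0]);cw=np.array([np.sin(a),-np.cos(a),0])
    b=a+np.radians(d);rb=np.array([np.cos(b),np.sin(b),0]);cb=np.array([np.sin(b),-np.cos(b),0])
    return T(F@Ro.from_rotvec([0,0,.035]).as_matrix()@np.c_[-cb,rb,[0,0,-1]],A2+F2@(r*ra+(s+gap)*cw+[0,0,h]))
E
python3 - <<'E'
from h import *
for th,pos,rpy in [(-56.2,[571.7,-54.8,129.0],[174.4,-10.6,15.1]),(-52.3,[573.5,-54.5,129.6],[174.4,-10.6,15.1]),(-51.4,[574.2,-52.0,128.1],[173.5,-10.2,19.7])]:
    L=F2.T@(np.array(pos)-A2);Q=F2.T@Ro.from_euler('xyz',rpy,degrees=True).as_matrix()
    a=np.radians(th);ra=np.array([np.cos(a),np.sin(a)]);cw=np.array([np.sin(a),-np.cos(a)])
    print(L,'rad',L[:2]@ra,'cw',L[:2]@cw,'dy',np.degrees(np.arctan2(Q[1,1],Q[0,1]))-th)
T0=T(*Rt());a=mirror(8,60,14,33,8);b=mirror(8,13,14,33,8)
print(rows(T0,a,5),rows(a,b,5),a[:3,3],b[:3,3])
E
```

```text
[ 33.1545 -22.1398  16.5295] rad 36.841535969332035 cw -15.234620655699569 dy -8.32798008803772
[ 34.9523 -21.5063  16.7673] rad 38.39056109115085 cw -14.503427701350205 dy -12.227980088037725
[ 34.8588 -18.9202  15.253 ] rad 36.5341896236414 cw -15.438946630383413 dy -8.586426950638632
[ 5.4336 -4.0756 12.3402 -0.0002  0.0003 -0.0112] [ 0.0235 -0.0807  9.3996  0.     -0.      0.    ] [527.8858 -64.273  164.7972] [537.3085 -66.0481 118.7856]
```

```bash
python3 - <<'E'
from h import *
a=mirror(8,60,15.2,36.8,8.3);np.save('Tm.npy',mirror(0,14,15.2,36.8,8.3))
print(rows(T(*Rt()),a,5),a[:3,3])
E
```

```text
[ 5.1216 -3.3346 12.347  -0.0002  0.0003 -0.0122] [528.2402 -68.2358 165.0226]
```

Request:
apply_moves(
  rows=[
    [5.1,-3.3,12.3,0,0,-0.012],
    [5.1,-3.3,12.3,0,0,-0.012],
    [5.1,-3.3,12.3,0,0,-0.012],
    [5.1,-3.3,12.3,0,0,-0.012],
    [5.1,-3.3,12.3,0,0,-0.012],
  ],
)

```text
time: 24.68
tool_pos: [528.4, -68.2, 164.8]
tcp_rot: [171.6, -8.5, 31.8]
ft_force: [0.5, 0.6, -0.3]
finger_gap: -0.1
grip_force: 0.0
```

Request:
apply_moves(
  rows=[
    [0,0,15,0,0,0],
    [0,0,15,0,0,0],
    [0,0,15,0,0,0],
    [0,0,0,0,0,0],
    [0,0,0,0,0,0],
  ],
)

```text
time: 25.3
tool_pos: [537.4, -71.0, 122.1]
tcp_rot: [171.6, -8.6, 31.8]
ft_force: [0.3, -0.1, 0.3]
finger_gap: 0.3
grip_force: 0.0
```

```bash
python3 - <<'E'
from h import *
for i in range(3): print(rows(T(*Rt()),np.load('Tm.npy'),1)); eyes.snapshot('wrist')
print(sense()['ft_force'])
E
```

```text
[ 8.191  -0.0112  2.0491 -0.0001  0.0007 -0.0012]
[ 7.9334 -0.2187  2.4003  0.0004  0.0001 -0.0012]
[ 7.8496 -0.2452  2.5194  0.0005 -0.0001 -0.0011]
[ 0.5437 -0.436   0.8089]
```

Request:
apply_moves(
  rows=[
    [3,0,0.5,0,0,0],
    [3,0,0.5,0,0,0],
    [1.8,0,0.5,0,0,0],
    [1,0,0,0,0,0],
    [0,0,0,0,0,0],
  ],
)

```text
time: 26.08
tool_pos: [545.0, -66.4, 121.7]
tcp_rot: [171.6, -8.5, 31.8]
ft_force: [-0.5, -1.6, 0.5]
finger_gap: -0.1
grip_force: 0.6
```

Request:
apply_moves(
  rows=[
    [-4,0,0,0,0,0],
    [-4,0,0,0,0,0],
    [0,0,-20,0,0,0],
    [0,0,-25,0,0,0],
    [-7,4,-20,0,0,0.06],
  ],
)

```text
time: 26.7
tool_pos: [521.1, -74.3, 184.6]
tcp_rot: [172.1, -9.1, 28.3]
ft_force: [0.6, -0.6, -0.1]
finger_gap: 0.2
grip_force: 0.0
```

Request:
apply_moves(
  rows=[
    [-7,4,-12,0,0,0],
    [-7,4,-12,0,0,0],
    [-7,4,-12,0,0,0],
    [0,4,-5,0,0,0],
    [0,0,0,0,0,0],
  ],
)

```text
time: 27.32
tool_pos: [502.2, -97.0, 223.0]
tcp_rot: [172.1, -9.1, 28.3]
ft_force: [0.4, 1.0, 0.8]
finger_gap: 0.1
grip_force: 0.0
```

```bash
python3 -c "
from h import *
look('w12')"; python3 auto.py w12
```

```text
[0.02 0.15 0.15 0.15 0.04 0.05 0.16 0.19 0.18 0.25 0.45 0.45 0.26 0.07
 0.07 0.06 0.06 0.06 0.07 0.09]
w12 ticks [-0.04 -0.08  1.51 -0.03 -0.01 -0.02  0.02  0.02 -0.04  0.05  0.03] ptr dir -53.71968429988284 axis offset 0.14936080114158107 polar -53.52095657902964 resid 0.12105839361614423
```

```bash
python3 - <<'E'
from h import *
B=A+F@[v[5],v[6],11];B2=A2+F2@[v[5]+1,v[6]+.5,11];print(B,B2)
T0=T(*Rt());R=T0[:3,:3];a=T(R,B+F@[0,0,50]);print(rows(T0,a,10))
E
```

```text
[528.6403  64.6539 108.1921] [525.3455  63.1889 109.3069]
[  8.0762 -14.5741   5.966    0.      -0.       0.    ]
```

Request:
apply_moves(
  rows=[
    [8.1,-14.6,5.9,0,0,0],
    [8.1,-14.6,5.9,0,0,0],
    [8.1,-14.6,5.9,0,0,0],
    [8.1,-14.6,5.9,0,0,0],
    [8.1,-14.6,5.9,0,0,0],
  ],
)

```text
time: 28.0
tool_pos: [509.8, -13.7, 189.1]
tcp_rot: [172.2, -9.0, 28.4]
ft_force: [-0.1, 0.0, -0.1]
finger_gap: -0.1
grip_force: 0.0
```

Request:
apply_moves(
  rows=[
    [8.1,-14.6,5.9,0,0,0],
    [8.1,-14.6,5.9,0,0,0],
    [8.1,-14.6,5.9,0,0,0],
    [8.1,-14.6,5.9,0,0,0],
    [8.1,-14.6,5.9,0,0,0],
  ],
)

```text
time: 28.62
tool_pos: [517.9, 68.3, 156.8]
tcp_rot: [172.2, -9.0, 28.4]
ft_force: [0.6, 0.2, 0.4]
finger_gap: 0.2
grip_force: 0.0
```

Request:
apply_moves(
  rows=[
    [0,0,11,0,0,0],
    [0,0,11,0,0,0],
    [0,0,11,0,0,0],
    [0,0,7,0,0,0],
    [0,0,0,0,0,0],
  ],
)

```text
time: 29.25
tool_pos: [526.0, 65.2, 117.9]
tcp_rot: [172.2, -9.0, 28.3]
ft_force: [0.2, 0.4, -0.1]
finger_gap: 0.0
grip_force: 0.0
```

```bash
python3 - <<'E'
from h import *
B=A+F@[v[5],v[6],11]
T0=T(*Rt());print(rows(T0,T(T0[:3,:3],B),1),sense()['ft_force'])
E
```

```text
[ 0.5522  0.407  10.0417 -0.     -0.     -0.    ] [ 0.1697  0.3565 -0.0862]
```

Now 10 mm above; press until the force shows full travel.

Request:
apply_moves(
  rows=[
    [0,0,3,0,0,0],
    [0,0,3,0,0,0],
    [0,0,3,0,0,0],
    [0,0,1.5,0,0,0],
    [0,0,0,0,0,0],
  ],
)

```text
time: 29.88
tool_pos: [528.5, 65.1, 108.4]
tcp_rot: [172.1, -9.0, 28.3]
ft_force: [0.0, 0.1, -0.1]
finger_gap: 0.2
grip_force: 0.0
```

Request:
apply_moves(
  rows=[
    [0,0,1,0,0,0],
    [0,0,1,0,0,0],
    [0,0,0,0,0,0],
    [0,0,0,0,0,0],
    [0,0,0,0,0,0],
  ],
)

```text
time: 30.5
tool_pos: [529.0, 65.0, 106.6]
tcp_rot: [172.1, -9.0, 28.3]
ft_force: [-0.7, 0.6, 2.6]
finger_gap: -0.2
grip_force: 1.3
```

Request:
apply_moves(
  rows=[
    [0,0,1,0,0,0],
    [0,0,1,0,0,0],
    [0,0,0.7,0,0,0],
    [0,0,0,0,0,0],
    [0,0,0,0,0,0],
  ],
)

```text
time: 31.12
tool_pos: [529.5, 64.9, 104.1]
tcp_rot: [172.1, -9.0, 28.3]
ft_force: [-2.2, 0.2, 6.7]
finger_gap: 0.1
grip_force: 3.4
```

Request:
apply_moves(
  rows=[
    [0,0,0.6,0,0,0],
    [0,0,0,0,0,0],
    [0,0,0.5,0,0,0],
    [0,0,0,0,0,0],
    [0,0,0,0,0,0],
  ],
)

```text
time: 31.75
tool_pos: [529.7, 65.0, 104.0]
tcp_rot: [172.1, -9.0, 28.3]
ft_force: [-11.2, 0.9, 17.1]
finger_gap: -0.1
grip_force: 9.1
```

Fully down (force jumped well past the 5 N spring). Release and retreat.

Request:
apply_moves(
  rows=[
    [0,0,-3,0,0,0],
    [0,0,-6,0,0,0],
    [0,0,-15,0,0,0],
    [0,0,-25,0,0,0],
    [0,0,-25,0,0,0],
  ],
)

```text
time: 32.38
tool_pos: [514.3, 68.3, 176.4]
tcp_rot: [172.1, -9.0, 28.3]
ft_force: [0.0, -0.1, -0.0]
finger_gap: -0.3
grip_force: 0.0
```

Request:
apply_moves(
  rows=[
    [0,18,-10,0,0,0],
    [-12,30,-10,0,0,0],
    [-12,30,-10,0,0,0],
    [-12,30,0,0,0,0],
    [0,0,0,0,0,0],
  ],
)

```text
time: 33.0
tool_pos: [526.3, -44.4, 214.6]
tcp_rot: [172.1, -9.1, 28.2]
ft_force: [-0.1, -0.5, -0.2]
finger_gap: -0.1
grip_force: 0.0
```

```bash
python3 -c "
from h import *
print(sense()['tool_pos'])
look('w13',['start_top','speed_tip','time_tip'])"; python3 auto.py w13
```

```text
[526.3004 -44.3649 214.6053]
start_top [(array([529.7,  63.5, 103.4]), 0.76)]
speed_tip [(array([573.1, 103.9, 131.5]), 0.23)]
time_tip [(array([571.3, 104.5, 127.5]), 0.66)]
[-0.45 -0.48 -0.49 -0.37 -0.49 -0.38 -0.47 -0.47 -0.46 -0.44 -0.37 -0.47
 -0.35 -0.35 -0.47 -0.48 -0.49 -0.47 -0.45 -0.44]
w13 ticks [-0.06 -0.03 -0.04  1.34 -0.04 -0.03 -0.05 -0.03  0.01  0.02  0.04] ptr dir -52.71657782594829 axis offset -0.44232093499492187 polar -53.4927857333898 resid 0.047487419124398085
```

Dial still on the line (about −53.5° against −54°), time dial unchanged, arm clear.

```bash
python3 -c "
from h import *
print(job.hand_in())"
```

```text
the job is handed in; nothing more can be done
None
```

The speed dial is on the long line to within about 0.5–1° by camera measurement, the start button was pressed to its stop and released, and the job is handed in at about 33 s; the last clockwise push overshot by about 2°, so I nudged the pointer back counter-clockwise before pressing start.

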